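# Zero the ink meter with the glass blank

### The job

Zero the two-bay ink meter with the taller of the two glass cells: pick it up by its frosted broad sides only, never putting a finger on its clear end windows, and hold it upright in the bay that has the lamp in it, not the one with the plain blanking block. Centre it in the gap between lamp and receiver, windows squarely facing them, hanging clear of the deck with the light passing through the lower half of the cell. Finish while still holding it there, do not set it down or let go; do not knock the meter and leave the shorter cell where it stands.

Things in the scene. Friction and masses are not known exactly. Their poses are not given: they have to be found in the camera images.
- tall_cell: closed, empty glass cell standing upright: 48 mm long (own x), 22 mm thick (own y), 70 mm tall, plus a white stopper (12 mm across, 6 mm tall) on top. Broad sides (+-y, 22 mm apart) frosted, matt white; narrow ends (+-x) are the clear windows. Origin: centre of the underside, z up. 0.09 to 0.18 kg, on the table. The cell to hold.
- short_cell: closed, empty glass cell standing upright: 48 mm long (own x), 22 mm thick (own y), 40 mm tall, plus a white stopper (12 mm across, 6 mm tall) on top. Broad sides (+-y, 22 mm apart) frosted, matt white; narrow ends (+-x) are the clear windows. Origin: centre of the underside, z up. Leave it. Either cell may be the nearer.
- meter: fixed grey ink meter, deck 220 (own x) x 260 mm (y), 20 mm thick, turned up to 0.35 rad. Origin: centre of its underside, z up. Two bays at y = -60 and +60 mm; light runs along +x, 45 mm above the deck. Far end of each bay: a receiver box (x 41 to 91 mm, 56 mm wide, top 87 mm above the table); near end: the lamp or the blanking block.
- lamp: the lamp, fixed in either bay: dark finned housing 46 x 54 mm, 66 mm tall, with a round barrel 28 mm across and a bright lens shining along own +x (the meter's +x). Origin: on the deck (20 mm above the table) under the light, z up. Lens: x = 36 mm; receiver: x = 112 mm; so the middle of the gap is x = 75 mm, y = 0. The light's centre line is 45 mm above the origin.
- blank: the blanking block, fixed in the other bay in the lamp's place: a plain low grey box 46 x 50 mm, 30 mm tall, no barrel and no light. Same origin and axes as the lamp.
Not all that is in view belongs to the job. Leave any blue look-alike of the tall_cell alone.

How it is judged:
On the way:
1. the tall cell is lifted clear of the table, gripped by its frosted sides (contact force between the fingers and tall_cell_c0 above 1 N and height (world z) of tall_cell above 0.03 m), for 0.2 s.
At the end, for the whole second after the job is handed in: Fingers still hold the tall cell by its frosted sides, at rest: within 12 mm (along the light) and 6 mm (across) of mid-gap, long axis along the light and upright, both within 0.14 rad; light 8 to 39 mm above its underside; touching no part of the meter; short cell within 20 mm of its start (contact force between the fingers and tall_cell_c0 above 1 N and x of tall_cell in the frame of lamp between 0.063 and 0.087 m and y of tall_cell in the frame of lamp between -0.006 and 0.006 m and z of tall_cell in the frame of lamp between 0.006 and 0.037 m and angle between the x axis of tall_cell and the x axis of lamp, either way round below 0.14 rad and angle between tall_cell's own z axis and vertical below 0.14 rad and linear speed of tall_cell below 0.03 m/s and contact force between tall_cell and meter below 0.2 N and contact force between tall_cell and lamp below 0.2 N and contact force between tall_cell and blank below 0.2 N and distance of short_cell from where it was at the start of the episode below 0.02 m); the arm keeps its last pose, push and grip.
It fails at once if a finger touches a clear window of the tall cell (contact force between the fingers and tall_cell_c1 above 0.5 N or contact force between the fingers and tall_cell_c2 above 0.5 N).
It fails at once if the meter is knocked (over 10 N) by the arm or the cell (contact force between any of the arm, the fingers, tall_cell and meter above 10 N or contact force between any of the arm, the fingers, tall_cell and lamp above 10 N or contact force between any of the arm, the fingers, tall_cell and blank above 10 N).
It fails at once if the short cell is moved or knocked over (distance of short_cell from where it was at the start of the episode above 0.03 m or angle between short_cell's own z axis and vertical above 0.5 rad).
It also fails if it takes over 35 s, if anything falls off the work surface, if the arm or the gripper's body presses on something with over 40 N, if the wrist force passes 120 N, or if a joint passes its speed limit or range.

### The arm

A 6-joint arm with a two-finger parallel gripper is mounted at the origin on the work surface. World frame = base frame: x ahead of the robot, y to its left, z up, the work surface at z = 0. Lengths are in m, angles in rad, forces in N, time in s.
With the tool pointing down it reaches from about 0.2 to 0.875 m from the base axis. Payload 3.4 kg.
Tool frame: the origin (TCP) lies between the finger pads; the fingertips stand 25 mm ahead of it and the grasp point (between the pads) lies 6 mm ahead of it (r.nose_length is the z of the fingertips in the tool frame, in m); z points along the fingers, y is the line along which they close (so a half turn about z gives the same grasp; the last joint's range is limited). The gripper opens to 94 mm and grips with 3 to 60 N. Pads are 16 mm wide; open, the fingers measure 119 mm over their backs; the gripper's body (75 mm by 177 mm) begins 78 mm behind the grasp point.
Start: joints at [1.211, 0.276, 1.505, -0, 1.361, -0.121], TCP at [0.136, 0.559, 0.23] pointing down, gripper open.
Joint ranges: [-2.89, 2.89], [-0.75, 2.08], [0.22, 2.7], [-1.18, 4.32], [0.11, 2.71], [-2.7, 2.7]. Speed limits (rad/s): [2.57, 2.57, 3.14, 3.14, 3.14, 3.14].

### API

Orientations are given as a unit quaternion [w, x, y, z].
In Python, from plant import r, gripper_to, inverse_kinematics, vision, models, telemetry gives the robot as it stands. Calls block until the motion is done:
- r.move_to(position, orientation): joint-space move of the TCP to a pose.
- r.move_l(position, rot=None, vel=0.15, guard=None): straight line of the TCP; rot=None keeps the orientation; vel is the mean speed in m/s. With guard (N) it stops when the force on the tool has changed by that much, and returns True; else False.
- r.movej(angles): joint-space move.
- gripper_to(opening, f_grip=None): finger opening in m; f_grip is the grip in N (None keeps the last); returns when the fingers have stopped.
- r.hold(seconds).
- inverse_kinematics(position, orientation): joint angles nearest the present ones, or None.
- vision.snapshot(name): name is "scene" or "side" or "wrist"; returns the picture (400x640x3 uint8, red, green, blue); there is no depth.
- vision.get_calibration(name): a dict with "fx", "fy", "cx", "cy" (pixels), "D" ([k1, k2, p1, p2, k3] as OpenCV has them; the pictures are not rectified), "position" and "orientation" of the camera in the world. Camera axes: x right, y down, z forward; pixel columns grow to the right and rows downward; lengths in m; the calibration is good to about 2 mm. A picture is of the moment at which its call begins: read the wrist's pose just before it. get_calibration takes no time and is no camera call; for the wrist camera it gives the pose at the moment of the call.
A pose or a line that the arm cannot do raises r.PlanningError and nothing moves.
- r.sign_off(): hands the job in; it is judged then, once.
Trained networks look in the newest picture that a camera, given by its name, has taken for a name from the list of things; names that differ only in an ending like _2 or _b are one class to them, and where a whole thing is asked for, a point or a joint stands for the part that bears it (a point fixed in the world has none). Each returns a list of dicts, best first, with "score" (0 to 1); they miss things now and then, are a little off and sometimes report something else, mostly with a low value. They report only what shows in the picture. A call takes as long as a camera call. They do not tell look-alikes from the thing itself.
- models.boxes_of(thing, camera): "at" ([x, y, z] in m, in world coordinates, good to about 4 mm: the middle of the surface that is visible of it).
- models.regions_of(thing, camera): "pixels" (400x640 bool, what is visible of it).
- models.mark_of(thing, camera): "at" ([x, y, z] in m, in world coordinates, good to about 4 mm: a listed point, or the origin of a listed thing).
Readings, each from a call of its own:
- telemetry.current_t(): time.
- telemetry.current_joints(): joint angles.
- telemetry.current_dq(): joint speeds.
- telemetry.current_joint_efforts(): joint torques, N m.
- telemetry.current_ee_pos(): TCP position.
- telemetry.current_tool_rot(): TCP orientation.
- telemetry.current_wrist_force(): force on the tool from outside, world axes, zero at the start.
- telemetry.current_torque(): the same for the moment, N m.
- telemetry.current_opening(): finger opening in m.
- telemetry.current_finger_force(): force on a finger pad.
Only numpy, scipy, OpenCV 4.12 (cv2) and the standard library are available. Lean on these libraries where they do the work, as an engineer would, in place of code of your own. Each camera call takes 0.05 s, during which the arm holds its last target. There are 200 camera calls.

## Working session

There is one attempt and no reset: what is moved stays moved. The work goes in short steps, each a Python script; the robot and the scene stay as the last script left them, time stands still between calls to the robot, and variables do not carry over. Pictures are saved under pics/ and viewed, at most 10 in all, crops included, and the job is handed in when it is done.

```bash
mkdir -p pics
python3 - <<'E'
from plant import r, vision, models, telemetry
import cv2,numpy as np
ims=[]
for c in ("scene","side"):
    im=vision.snapshot(c); cv2.imwrite(f"pics/{c}0.png",im[:,:,::-1]); np.save(f"{c}0.npy",im)
    print(c,{k:np.round(v,3).tolist() for k,v in vision.get_calibration(c).items()})
    for t in ("tall_cell","short_cell","lamp","blank","meter"):
        for f in ("mark_of","boxes_of"):
            print(t,f,[(np.round(d["at"],3).tolist(),round(d["score"],2)) for d in getattr(models,f)(t,c)])
        for d in models.regions_of(t,c):
            v,u=np.nonzero(d["pixels"]); print("   reg",round(d["score"],2),u.min(),u.max(),v.min(),v.max(),len(u))
print(telemetry.current_t())
E
```

```text
scene {'fx': 486.353, 'fy': 486.353, 'cx': 327.016, 'cy': 200.055, 'D': [0.029, 0.0, 0.0, 0.0, 0.0], 'position': [0.749, 0.424, 0.864], 'orientation': [-0.056, 0.211, 0.944, -0.248]}
tall_cell mark_of [([0.579, -0.083, -0.003], 0.84), ([0.485, -0.125, -0.001], 0.72)]
tall_cell boxes_of [([0.577, -0.071, 0.058], 0.89), ([0.492, -0.112, 0.052], 0.81), ([0.486, 0.169, 0.049], 0.28)]
   reg 0.98 290 309 153 191 591
   reg 0.7 321 341 125 161 582
short_cell mark_of [([0.639, -0.145, -0.002], 0.8)]
short_cell boxes_of [([0.643, -0.133, 0.036], 0.6)]
   reg 0.73 244 270 152 178 506
lamp mark_of [([0.513, 0.279, 0.019], 0.72)]
lamp boxes_of [([0.514, 0.285, 0.083], 0.96)]
   reg 0.87 398 443 295 338 1386
blank mark_of [([0.487, 0.164, 0.02], 0.7)]
blank boxes_of [([0.484, 0.166, 0.048], 0.89)]
   reg 0.92 385 416 241 273 788
meter mark_of [([0.575, 0.206, 0.0], 0.84)]
meter boxes_of [([0.595, 0.222, 0.022], 0.88)]
   reg 0.7 291 446 226 391 15780
side {'fx': 489.94, 'fy': 489.94, 'cx': 317.022, 'cy': 195.569, 'D': [0.04, 0.0, 0.0, 0.0, 0.0], 'position': [0.256, -0.818, 0.762], 'orientation': [-0.428, 0.89, -0.138, 0.074]}
tall_cell mark_of [([0.482, -0.122, 0.003], 0.82), ([0.569, -0.085, 0.0], 0.81)]
tall_cell boxes_of [([0.568, -0.103, 0.05], 0.88), ([0.48, -0.133, 0.05], 0.81)]
   reg 0.89 303 324 229 267 659
   reg 0.69 339 355 210 246 520
short_cell mark_of [([0.643, -0.144, 0.001], 0.87)]
short_cell boxes_of [([0.638, -0.153, 0.031], 0.69)]
   reg 0.66 374 396 235 256 426
lamp mark_of [([0.513, 0.279, 0.018], 0.71)]
lamp boxes_of [([0.505, 0.257, 0.063], 0.9)]
   reg 0.61 265 292 125 156 638
blank mark_of [([0.486, 0.162, 0.022], 0.63)]
blank boxes_of [([0.479, 0.144, 0.051], 0.64)]
   reg 0.81 268 288 162 184 409
meter mark_of [([0.577, 0.209, 0.002], 0.83)]
meter boxes_of [([0.589, 0.142, 0.024], 0.76), ([0.64, -0.152, 0.032], 0.57), ([0.479, -0.134, 0.051], 0.24)]
   reg 0.64 265 356 123 200 4639
1.6
```

Run:
```python
import cv2,numpy as np
a=cv2.imread("pics/scene0.png");b=cv2.imread("pics/side0.png")
A=cv2.resize(a[110:210,230:360],(520,400),interpolation=cv2.INTER_CUBIC)
B=cv2.resize(b[190:290,280:410],(520,400),interpolation=cv2.INTER_CUBIC)
C=np.hstack([A,B]); C=cv2.resize(C,(800,308))
D=cv2.resize(np.hstack([a,b]),(800,250))
cv2.imwrite("pics/c1.png",np.vstack([C,D]))
```

```text
(no output)
```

View pics/c1.png

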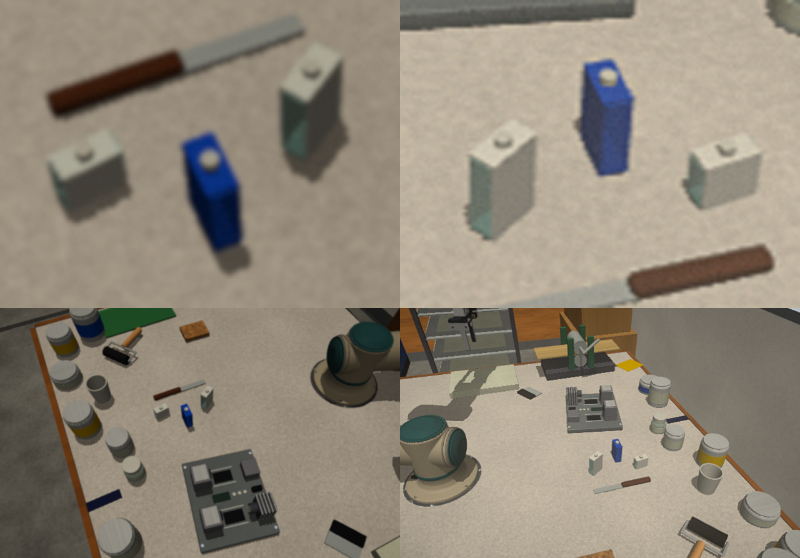

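White tall cell candidates: scene px (331,143) / side (313,248) is white and tall, which fits. Scene px (300,172) is the blue look-alike, and (257,165) is the short cell. The enlarged crop confirms this. The lamp (finned, tall) is in the +y bay. Next I'll take wrist views over the lamp bay and the cell.

```bash
cat > h.py <<'E'
from plant import r, gripper_to, inverse_kinematics, vision, models, telemetry
import numpy as np, cv2
from scipy.spatial.transform import Rotation as R
def quat(phi):
    "tool down, closing axis at world angle phi"
    y=np.array([np.cos(phi),np.sin(phi),0]); z=np.array([0,0,-1.]); x=np.cross(y,z)
    q=R.from_matrix(np.c_[x,y,z]).as_quat(); return q[[3,0,1,2]]
def best(p,phi):
    c=[(abs(j[5]),f) for f in (phi,phi+np.pi) if (j:=inverse_kinematics(p,quat(f))) is not None]
    return quat(min(c)[1])
def rays(cal,uv):
    K=np.array([[cal["fx"],0,cal["cx"]],[0,cal["fy"],cal["cy"]],[0,0,1]])
    n=cv2.undistortPoints(np.array(uv,float).reshape(-1,1,2),K,np.array(cal["D"]))[:,0]
    q=cal["orientation"]; M=R.from_quat([q[1],q[2],q[3],q[0]]).as_matrix()
    return np.c_[n,np.ones(len(n))]@M.T
def onplane(cal,uv,z):
    d=rays(cal,uv); p=np.array(cal["position"]); return p+d*((z-p[2])/d[:,2:])
def project(cal,P):
    K=np.array([[cal["fx"],0,cal["cx"]],[0,cal["fy"],cal["cy"]],[0,0,1]])
    q=cal["orientation"]; M=R.from_quat([q[1],q[2],q[3],q[0]]).as_matrix().T
    return cv2.projectPoints(np.array(P,float),cv2.Rodrigues(M)[0],-M@np.array(cal["position"]),K,np.array(cal["D"]))[0][:,0]
E
python3 - <<'E'
from h import *
import pickle
def look(n,things):
    r.hold(0.1); cal=vision.get_calibration("wrist"); im=vision.snapshot("wrist"); cv2.imwrite(f"pics/{n}.png",im[:,:,::-1])
    pickle.dump((cal,im),open(n+".pkl","wb"))
    print(n,np.round(cal["position"],3),telemetry.current_ee_pos())
    for t in things:
        print(t,[(np.round(d["at"],4).tolist(),round(d["score"],2)) for d in models.mark_of(t,"wrist")])
        m=models.regions_of(t,"wrist")
        if m: 
            v,u=np.nonzero(m[0]["pixels"]); print("  reg",u.min(),u.max(),v.min(),v.max()); 
            pickle.dump([x["pixels"] for x in m],open(f"{n}_{t}.pkl","wb"))
p=[0.56,0.24,0.33]; r.move_to(p,best(p,1.35)); look("wm",("lamp","blank","meter"))
p=[0.484,-0.123,0.27]; r.move_to(p,best(p,1.35)); look("wc",("tall_cell","short_cell"))
print(telemetry.current_t())
a=cv2.imread("pics/wm.png");b=cv2.imread("pics/wc.png")
cv2.imwrite("pics/w2.png",cv2.resize(np.vstack([a,b]),(480,600),interpolation=cv2.INTER_AREA))
E
```

```text
wm [0.484 0.258 0.483] [0.5594563  0.24089869 0.32989501]
lamp [([0.5093, 0.2797, 0.0207], 0.87)]
  reg 321 357 119 165
blank []
  reg 244 278 121 151
meter [([0.5705, 0.208, -0.0002], 0.92)]
  reg 220 380 115 250
wc [ 0.559 -0.139  0.424] [ 0.48422952 -0.12271629  0.27004401]
tall_cell [([0.4829, -0.1225, -0.0004], 0.81), ([0.5745, -0.0828, 0.0013], 0.64)]
  reg 301 335 162 201
short_cell [([0.6396, -0.1426, -0.0012], 0.59), ([0.4885, 0.1607, 0.0209], 0.5)]
  reg 296 322 39 85
6.4583
```

View pics/w2.png

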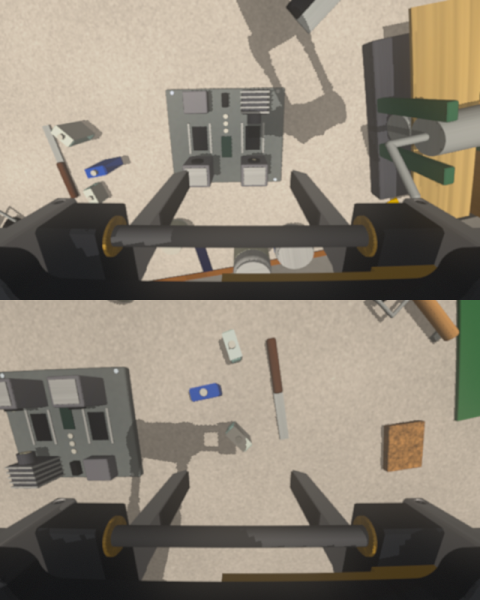

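The top half shows the meter at (165-285, 88-187), with the lamp fins at (262,100) in its right-hand bay. The bottom half shows the tall white cell at (237,436), turned obliquely, the blue one at (205,392) and the short one at (231,347). I'll fit the poses by silhouette.

```bash
cat > fit.py <<'E'
from h import *
import pickle
from scipy.optimize import minimize
def box(x0,x1,y0,y1,z0,z1): return np.array([[x,y,z] for x in(x0,x1) for y in(y0,y1) for z in(z0,z1)])
S=4
def sil(cal,boxes,x,y,th):
    m=np.zeros((400*S,640*S),np.uint8); c,s=np.cos(th),np.sin(th)
    for b in boxes:
        P=np.c_[x+c*b[:,0]-s*b[:,1],y+s*b[:,0]+c*b[:,1],b[:,2]]
        h=cv2.convexHull((((project(cal,P)+.5)*S-.5)*16).astype(np.int32)); cv2.fillConvexPoly(m,h,1,cv2.LINE_8,4)
    return m.astype(float).reshape(400,S,640,S).mean((1,3))
def fit(views,boxes,x0,grid=(0,)):
    def cost(p):
        c=0
        for cal,mask,ign in views:
            m=sil(cal,boxes,p[0]/100,p[1]/100,p[2]*.3); m=np.where(ign,0,m); k=np.where(ign,0,mask)
            c+=1-np.minimum(m,k).sum()/np.maximum(m,k).sum()
        return c/len(views)
    p0=[x0[0]*100,x0[1]*100]
    g=min(grid,key=lambda t:cost(p0+[t/.3]))
    P=p0+[g/.3]
    o=minimize(cost,P,method="Nelder-Mead",options=dict(maxiter=150,xatol=.005,fatol=1e-4,initial_simplex=[P,[P[0]+.4,P[1],P[2]],[P[0],P[1]+.4,P[2]],[P[0],P[1],P[2]+.4]]))
    return np.round([o.x[0]/100,o.x[1]/100,o.x[2]*.3,o.fun],4)
E
python3 - <<'E'
from fit import *
CELL=[box(-.024,.024,-.011,.011,0,.07),box(-.006,.006,-.006,.006,.07,.076)]
MET=[box(-.11,.11,-.13,.13,0,.02)]+[box(.041,.091,y-.028,y+.028,.02,.087) for y in(-.06,.06)]
no=np.zeros((400,640),bool)
cv,mv={}, {}
near=lambda ms,u,v:[m for m in ms if np.hypot(*(np.argwhere(m).mean(0)-[v,u]))<15][0]
for c,(u,v) in dict(scene=(331,143),side=(313,248)).items():
    cal=vision.get_calibration(c)
    g=lambda t:[d["pixels"] for d in models.regions_of(t,c)]
    cv[c]=(cal,near(g("tall_cell"),u,v),no)
    m=g("meter")[0]; i=np.zeros_like(m)
    for t in("lamp","blank"):
        for d in g(t)[:1]: i|=d
    mv[c]=(cal,m,cv2.dilate(i.astype(np.uint8),np.ones((5,5)))>0)
L=lambda f:pickle.load(open(f,"rb"))
cal,_=L("wc.pkl"); cv["wrist"]=(cal,L("wc_tall_cell.pkl")[0],no)
cal,_=L("wm.pkl"); i=L("wm_lamp.pkl")[0]|L("wm_blank.pkl")[0]; mv["wrist"]=(cal,L("wm_meter.pkl")[0],cv2.dilate(i.astype(np.uint8),np.ones((5,5)))>0)
G=np.arange(0,np.pi,.15)
for n,V,B,x0,g in(("cell",cv,CELL,(.483,-.123),G),("meter",mv,MET,(.57,.206),(-.22,))):
    print(n,"all",fit(list(V.values()),B,x0,g))
    for k in V: print(n,k,fit([V[k]],B,x0,g))
pickle.dump((cv,mv),open("views.pkl","wb"))
E
```

```text
cell all [ 0.4837 -0.1209  0.5973  0.0883]
cell scene [ 0.4838 -0.1208  0.6018  0.0699]
cell side [ 0.4851 -0.1181  0.6658  0.0597]
cell wrist [ 0.4845 -0.1212  0.5464  0.0774]
meter all [ 0.5723  0.2073 -0.2031  0.0375]
meter scene [ 0.5733  0.2049 -0.2071  0.0231]
meter side [ 0.5724  0.2102 -0.2013  0.0318]
meter wrist [ 0.5718  0.2074 -0.1984  0.0386]
```

Run:
```python
from h import *
c=[.4840,-.1212]
q=best([*c,.2],.59+np.pi/2)
gripper_to(.06)
r.move_to([*c,.16],q)
print("guard",r.move_l([*c,.060],vel=.1,guard=6))
print(telemetry.current_ee_pos())
gripper_to(0.0,20); print(telemetry.current_opening(),telemetry.current_finger_force())
r.move_l([*c,.21],vel=.12)
print(telemetry.current_opening(),telemetry.current_finger_force(),telemetry.current_wrist_force())
m=[.5884,.265]; r.move_to([*m,.22],best([*m,.22],-.203+np.pi/2))
print(telemetry.current_ee_pos(),telemetry.current_opening(),telemetry.current_t())
im=[]
for k,cx,cy in(("scene",370,280),("side",300,140)):
    a=vision.snapshot(k); im.append(cv2.resize(a[cy-75:cy+75,cx-100:cx+100],(800,600))[:,:,::-1])
    cv2.imwrite(f"pics/h_{k}.png",a[:,:,::-1])
    print(k,[(np.round(d["at"],4).tolist(),round(d["score"],2)) for d in models.mark_of("tall_cell",k)])
cv2.imwrite("pics/h.png",cv2.resize(np.hstack(im),(800,300)))
```

```text
guard False
[ 0.48455453 -0.12138863  0.06054974]
0.02208808578425391 19.892333149909973
0.0216998134370264 19.891221821308136 [-0.13174884  0.19451061 -1.18836341]
[0.58840058 0.26415225 0.21969444] 0.021948043992316035 13.0583
scene [([0.5776, -0.0825, -0.0015], 0.84), ([0.5856, 0.2633, 0.1618], 0.51)]
side [([0.5888, 0.2585, 0.1599], 0.71)]
```

View pics/h.png

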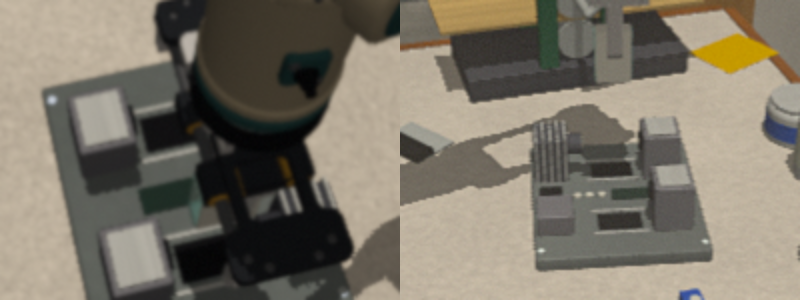

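Run:
```python
from h import *
for k in("scene","side"): print(k,project(vision.get_calibration(k),[[.588,.264,.16],[.588,.264,.23]]))
```

```text
scene [[380.01119266 309.44592975]
 [384.91888107 293.99610733]]
side [[306.91415173 103.95286724]
 [306.90361601  78.48311242]]
```

View pics/h_side.png

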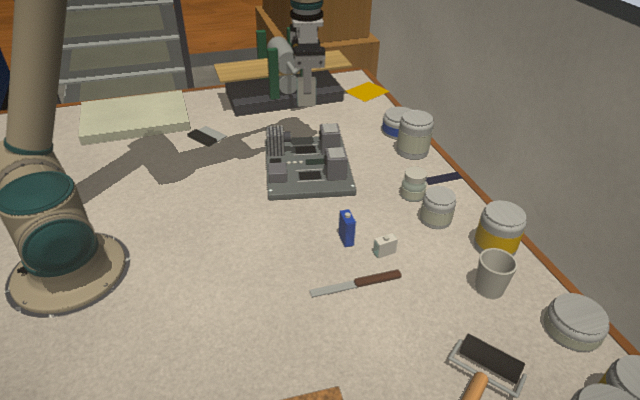

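The cell is held upright in the fingers at side pixel (306,95), above the lamp bay. I'll descend with a guard.

Run:
```python
from h import *
m=[.5875,.2647]
print("guard",r.move_l([*m,.15],vel=.08,guard=5), r.move_l([*m,.102],vel=.05,guard=5))
r.hold(.4)
print(telemetry.current_ee_pos(),telemetry.current_opening(),telemetry.current_finger_force(),telemetry.current_wrist_force(),telemetry.current_t())
a=vision.snapshot("side"); im=cv2.resize(a[60:210,220:420],(800,600),interpolation=cv2.INTER_CUBIC)[:,:,::-1]
cv2.imwrite("pics/p.png",im)
for t in("tall_cell","lamp","short_cell"): print(t,[(np.round(d["at"],4).tolist(),round(d["score"],2)) for d in models.mark_of(t,"side")])
vision.snapshot("scene")
for t in("tall_cell","lamp","short_cell"): print(t,[(np.round(d["at"],4).tolist(),round(d["score"],2)) for d in models.mark_of(t,"scene")])
```

```text
guard False False
[0.58755964 0.26471971 0.10214004] 0.021848362359101405 19.89135503768921 [-0.32554941  0.61450495 -0.28252423] 15.7917
tall_cell [([0.5697, -0.0852, 0.0012], 0.93), ([0.5855, 0.2602, 0.0423], 0.87)]
lamp [([0.5131, 0.2797, 0.0168], 0.6)]
short_cell [([0.6441, -0.1427, -0.0028], 0.66)]
tall_cell [([0.5798, -0.0833, 0.0001], 0.76), ([0.5847, 0.2646, 0.0431], 0.5)]
lamp [([0.5119, 0.2786, 0.0208], 0.67)]
short_cell [([0.6395, -0.142, 0.0016], 0.61)]
```

View pics/p.png

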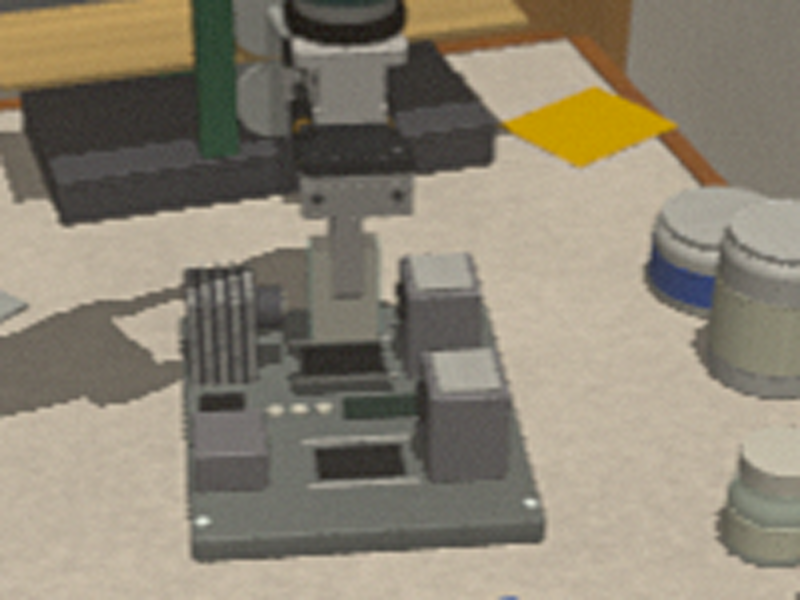

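The cell spans crop columns 310–378, between the lens at about 283 and the receiver face at about 402. It is centred and upright, clear of the deck, with the fingers on its frosted sides. The short cell is unmoved.

```bash
python3 -c "
from plant import r
print(r.sign_off())"
```

```text
the job is handed in; nothing more can be done
None
```

I handed the job in with the tall cell held by its frosted sides, upright and centred in the lamp bay, clear of the deck, and the short cell and blue look-alike left alone; the sign-off gave no verdict.

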